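# Restock the coffee capsule drawer

### The job

Take the tall capsule and the flat capsule out of the sloped wooden bin and stand them upright in the open drawer of the black capsule chest: the tall one in the left compartment, the flat one in the right, as seen facing the drawer front from outside. Then push the drawer fully home without slamming it, and leave the domed capsule, the mug, the sugar jar and the spoon alone.

Things in the scene. Friction and masses are not known exactly. Their poses are not given: they have to be found in the camera images.
- tall_capsule: Tall aluminium capsule: cylinder 38 mm in diameter, 52 mm high in all, with a 44 mm flange 3 mm thick at its foot; 30 g. Origin: centre of its underside; z axis from foot to top. Starts foot-down near the front lip of any one of the bin's three compartments, so its z axis leans 0.30 rad with the sloped floor.
- flat_capsule: Flat aluminium capsule: plain puck 46 mm in diameter, 28 mm high, 30 g. Origin: centre of its underside; z axis towards its top. Starts in another compartment of the bin, leaning 0.30 rad with the floor.
- domed_capsule: Domed aluminium capsule: half-egg 38 mm high on a 44 mm flange. Origin: centre of its underside, z towards the top. Stays in the third compartment of the bin; do not move it.
- bin: Fixed sloped bin, light wood, 140 mm deep (x), 306 wide (y). Origin: worktop under its centre; -x is its low front. Floor 42 mm above the origin, rising 0.30 rad to +x (normal -0.296, 0, 0.955). Three 94 x 130 mm compartments centred at y = -100, 0, +100 mm; dividers and sides 6 mm thick, 14 high; lip 16, back 18 mm high. One capsule near the lip of each.
- chest: Fixed low black capsule chest, top 92 mm above the worktop, 250 mm wide (y). Origin: on the worktop, 90 mm in front of the chest's front plane, midway across; x points into the chest (the way the drawer closes), y to the left as seen facing the drawer. Carcass from x = 90 to 310 mm.
- drawer (a joint): Drawer opening in m: 0 is fully home against its stop; it starts 0.125 to 0.155 open; end of travel 0.16. Drags with 1.5 N friction.
- left_compartment (a point): Point on the floor of the drawer's left compartment, 17 mm above the worktop, midway across, 60 mm behind its front end wall; moves with the drawer; x axis into the chest, y left. The compartment is 104 mm wide and 190 long, only its front part outside the chest; walls and divider 31 mm above its floor, 5 mm thick.
- right_compartment (a point): The same for the right compartment.
- drawer_front (a point): Point on the outer face of the drawer's flat, handleless front panel, mid-width, 60 mm above the worktop; x axis into the chest. The panel is 18 mm thick, 246 wide, from 10 to 82 mm above the worktop. When home its outer face stands 18 mm proud of the chest's front plane.
- mug: White mug, 76 mm in diameter, 85 mm high, standing behind the bin. Origin: centre of underside.
- sugar_jar: White sugar jar, 68 mm in diameter, 95 mm high, standing behind the bin. Origin: centre of underside.
- spoon: Steel teaspoon lying crosswise on the top of the chest, some 90 mm behind its front plane. Origin: on its underside, near mid-length.

How it is judged:
By the outcome, as a careful person would: the job done as asked, in the order asked, and still so for the second after the job is handed in, with the robot touching nothing.
It also fails if it takes over 67 s, if anything falls off the work surface, if the arm or the gripper's body presses on something with over 40 N, if the wrist force passes 120 N, or if a joint passes its speed limit or range.

### The arm

A 7-joint arm with a two-finger parallel gripper is mounted at the origin on the work surface. World frame = base frame: x ahead of the robot, y to its left, z up, the work surface at z = 0. Lengths are in m, angles in rad, forces in N, time in s.
With the tool pointing down it reaches from about 0.425 to 0.925 m from the base axis. Payload 6.8 kg.
Tool frame: the origin (TCP) lies between the finger pads; the fingertips stand r.tcp_to_tips ahead of it and the grasp point (between the pads) is the TCP (r.tcp_to_tips is the distance from the TCP to the fingertips, in m); z points along the fingers, y is the line along which they close (so a half turn about z gives the same grasp; the last joint's range is limited). The gripper opens to 85 mm and grips with 20 to 120 N. Pads are 22 mm wide; open, the fingers measure 114 mm over their backs; the gripper's body (76 mm by 85 mm) begins 54 mm behind the grasp point. The pads swing forward as they close: fully open they stand 13 mm farther back than shut.
Start: joints at [-1.281, 0.477, 0.022, 1.555, -0.011, 1.109, -0.083], TCP at [0.261, 0.622, 0.218] pointing down, gripper open.
Joint ranges: [-2.96, 2.96], [-0.34, 2.1], [-1.41, 1.46], [0.24, 2.44], [-1.37, 4.51], [0.17, 1.92], [-2.96, 2.96]. Speed limits (rad/s): [2.39, 2.39, 3.14, 3.14, 3.14, 3.14, 3.14].

### API

Orientations are given as a rotation vector (axis times angle).
In Python, from bench import r gives the robot as it stands.
- The arm moves only by the tool servo_tool, never from a script. Its argument "commands" is a list of rows, each a list of 2 entries, a list of its own where there are three numbers: the shift along the tool's x, y, z normalised to -1 to 1, where 1 is 250 mm, then the turn, a rotation vector about the tool's x, y, z normalised to -1 to 1, where 1 is 90 degrees. In form: [[[dx, dy, dz], [ax, ay, az]], ...]. A call has 1 to 20 rows; each row is the pose to reach, as a shift and turn from the pose commanded when the call began, along the tool's axes at that moment; what a row does not reach only later rows make up. A row lasts 1/10 s, in which the tool goes at most 50 mm and 8.59 degrees, less where a joint would pass 70% of its speed; a pose out of reach is approached as far as the arm can. A call with a number of a shift or a turn outside -1 to 1 is refused whole. A call with a gripper value outside its range is refused whole. "claw" is the closure, from 0 (fully open) to 1 (shut), set as the call begins (left out, the last holds). The fingers move at their own pace and stop on an object; "squeeze" is the grip in N (left out, the last holds). Time passes only in rows, so rows that repeat a pose let the fingers close. It gives the time, the measured TCP pose, the force, the opening and the grip force at its end, in the units of the state.
- r.get_obs(): the state, without advancing time (a new reading comes with each control period).
- r.grab_frame(name): name is "scene" or "top"; returns (picture, depth): 400x640x3 uint8, red, green, blue; 400x640 float32, m along the optical axis (not along the pixel's ray), 0 where there is no reading.
- r.camera_model(name): a dict with "fx", "fy", "cx", "cy" (pixels), "extrinsics" (4x4, takes a point from camera to world coordinates). Camera axes: x right, y down, z forward; pixel columns grow to the right and rows downward; lengths in m; the calibration is good to about 2 mm. A picture is of the moment at which its call begins. camera_model takes no time and is no camera call.
- r.hand_in(): hands the job in; it is judged then, once.
Trained networks look in the newest picture that a camera, given by its name, has taken for a name from the list of things; names that differ only in an ending like _2 or _b are one class to them, and where a whole thing is asked for, a point or a joint stands for the part that bears it (a point fixed in the world has none). Each returns a list of dicts, best first, with "confidence" (0 to 1); they miss things now and then, are a little off and sometimes report something else, mostly with a low value. They report only what shows in the picture. A call takes as long as a camera call.
- r.boxes_of(camera, target): "uv" ([column, row] in pixels, amid what is visible of it).
- r.mark_of(camera, target): "uv" ([column, row] in pixels: a listed point, or the origin of a listed thing).
The state is a dict: "clock": time; "joints": joint angles; "qvel": joint speeds; "tau": joint torques, N m; "tcp_pos": TCP position; "orientation": TCP orientation; "contact_force": force on the tool from outside, world axes, zero at the start; "moment": the same for the moment, N m; "grip_width": finger opening in m; "gripper_force": force on a finger pad.
Only numpy, scipy, OpenCV 4.12 (cv2) and the standard library are available. Lean on these libraries where they do the work, as an engineer would, in place of code of your own. Each camera call takes 0.05 s, during which the arm holds its last target. There are 200 camera calls.

## Working session

There is one attempt and no reset: what is moved stays moved. The work goes in short steps, Python scripts to look and compute and a tool call to move; the robot and the scene stay as the last step left them, time stands still between calls to the robot, and variables do not carry over. Pictures are saved under pics/ and viewed, at most 10 in all, crops included, and the job is handed in when it is done.

Besides the shell and the picture viewer there is one more tool, called after "Emit:" as name(argument=value, ...) on one line, values as JSON. servo_tool: Moves the arm, as the interface text tells. Scaled input: -1 to 1 covers 250 mm each way for a shift and 90 degrees each way for a turn. Its arguments: {"type":"object","properties":{"commands":{"type":"array"},"claw":{"type":"number"},"squeeze":{"type":"number"}},"required":["commands"]}

```bash
ls; mkdir -p pics; cat > h.py <<'E'
import numpy as np, cv2
from scipy.spatial.transform import Rotation as R
from bench import r
def w(cam,uv,d,z=None):
    m=r.camera_model(cam);E=np.array(m["extrinsics"])
    ray=np.array([(uv[0]-m["cx"])/m["fx"],(uv[1]-m["cy"])/m["fy"],1])
    if z is None:
        return E[:3,:3]@(ray*d)+E[:3,3]
    v=E[:3,:3]@ray; return E[:3,3]+v*(z-E[2,3])/v[2]
E
python3 - <<'E'
from h import *
o=r.get_obs();print({k:np.round(v,3) for k,v in o.items()},r.tcp_to_tips)
for c in("top","scene"):
    p,d=r.grab_frame(c);cv2.imwrite(f"pics/{c}0.png",p[...,::-1]);np.save(f"{c}d.npy",d)
    for t in "tall_capsule flat_capsule domed_capsule bin chest left_compartment right_compartment drawer_front mug sugar_jar spoon".split():
        for f in(r.boxes_of,r.mark_of):
            for q in f(c,t)[:2]:
                u=q["uv"];dd=d[int(np.clip(u[1],0,399)),int(np.clip(u[0],0,639))]
                print(c,t,f.__name__,np.round(u,1),round(q["confidence"],2),np.round(w(c,u,dd),3))
E
```

```text
pics
{'clock': np.float64(0.0), 'joints': array([-1.281,  0.478,  0.022,  1.557, -0.012,  1.109, -0.083]), 'qvel': array([ 0.002, -0.   , -0.   , -0.   ,  0.001,  0.002, -0.001]), 'tau': array([-1.0000e-03, -5.9645e+01,  1.6080e+00, -2.8119e+01,  1.3000e-02,
        1.0000e-02,  0.0000e+00]), 'tcp_pos': array([0.261, 0.622, 0.217]), 'orientation': array([-6.210e-01, -3.079e+00,  3.000e-03]), 'contact_force': array([-0.166,  0.246, -0.031]), 'moment': array([ 0.013, -0.039,  0.027]), 'gripper_force': np.float64(0.0), 'grip_width': np.float64(0.086)} 0.019
top tall_capsule call [447.2 228.7] 0.78 [ 0.502 -0.324  0.077]
top tall_capsule call [444.  225.3] 0.75 [ 0.51  -0.318  0.072]
top flat_capsule call [372.4 229.5] 0.79 [ 0.504 -0.148  0.059]
top flat_capsule call [370.9 229.9] 0.79 [ 0.503 -0.144  0.061]
top flat_capsule call [441.1 224.8] 0.66 [ 0.512 -0.319  0.053]
top domed_capsule call [409.8 225.4] 0.56 [ 0.512 -0.239  0.062]
top domed_capsule call [410.8 222.7] 0.78 [ 0.519 -0.243  0.057]
top domed_capsule call [446.4 222.4] 0.48 [ 0.517 -0.324  0.073]
top bin call [401.  208.
[... 2272 characters left out ...]
cene drawer_front call [354.4 154.6] 0.71 [0.499 0.199 0.038]
scene drawer_front call [354.6 143. ] 0.64 [0.496 0.201 0.072]
scene mug call [241.8 334.5] 0.91 [ 0.703 -0.303  0.004]
scene mug call [244.8 347.3] 0.86 [ 0.764 -0.327  0.074]
scene mug call [351.  182.8] 0.5 [0.618 0.059 0.092]
scene sugar_jar call [418.4 177.1] 0.7 [0.708 0.181 0.092]
scene sugar_jar call [305.2 280.4] 0.6 [ 0.737 -0.18   0.078]
scene sugar_jar call [305. 295.] 0.83 [ 0.739 -0.184  0.042]
scene spoon call [415.9 179.3] 0.72 [0.71  0.168 0.093]
scene spoon call [243.2 216.1] 0.54 [ 0.509 -0.156  0.06 ]
scene spoon call [417.2 187.8] 0.69 [0.734 0.139 0.1  ]
scene spoon call [352.9 143.1] 0.39 [0.496 0.194 0.075]
```

```bash
python3 - <<'E'
import cv2
a=cv2.imread("pics/top0.png");b=cv2.imread("pics/scene0.png")
cv2.imwrite("pics/top0c.png",cv2.resize(a[110:280,170:490],None,fx=2.5,fy=2.5,interpolation=cv2.INTER_CUBIC)[:425,:800])
E
```

```text
(no output)
```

View pics/top0c.png

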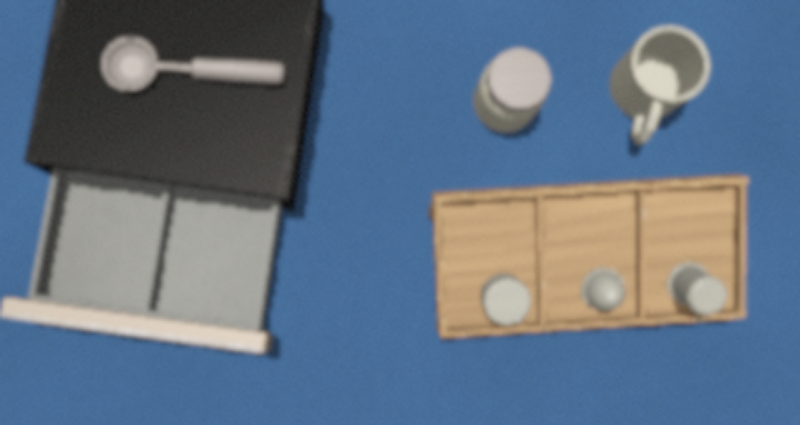

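View pics/scene0.png

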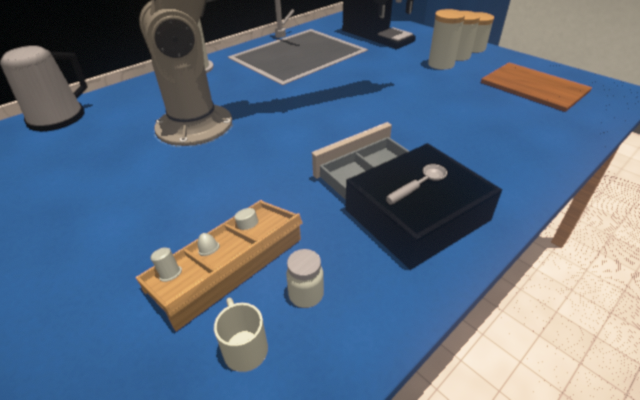

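The top crop shows the flat capsule (505,300) in the left bin compartment, the domed one (604,290) in the middle and the tall one (700,290) in the right. The drawer is open towards the robot, with its panel from (2,308) to (268,345). The scene view agrees. Next I'll get exact poses from depth.

```bash
cat >> h.py <<'E'
def cloud(c,d):
    v,u=np.nonzero(d>0);m=r.camera_model(c);E=np.array(m["extrinsics"]);z=d[v,u]
    return (E[:3,:3]@np.array([(u-m["cx"])/m["fx"]*z,(v-m["cy"])/m["fy"]*z,z])).T+E[:3,3]
def rect(P,n):
    q=cv2.minAreaRect((P[:,:2]*1000).astype(np.float32));print(n,len(P),np.round(q[0],1),np.round(q[1],1),"ang",round(q[2],2),"z",np.round(np.percentile(P[:,2],[5,50,95]),3))
E
python3 - <<'E'
from h import *
for c in("top","scene"):
    P=cloud(c,np.load(c+"d.npy"));x,y,z=P.T
    def box(a,b,e,f,g,h):return P[(x>a)&(x<b)&(y>e)&(y<f)&(z>g)&(z<h)]
    print(c,"table z",np.median(box(.4,.8,-.05,.02,-.05,.03)[:,2]))
    rect(box(.42,.66,-.45,-.05,.03,.15),"bin")
    rect(box(.58,.9,.0,.4,.085,.0945),"chesttop")
    rect(box(.4,.56,.0,.4,.07,.09),"panel")
    rect(box(.4,.6,.05,.35,.01,.022),"drawer floor")
    # bin frame, yaw .062
    B=box(.42,.66,-.40,-.07,.02,.15)
    n=None
    # floor plane: RANSAC-ish
    th=.062;nn=np.array([-.2955*np.cos(th),-.2955*np.sin(th),.9553])
    h=B@nn;hist,e=np.histogram(h,np.arange(-.2,.1,.002));k=hist.argmax();f=B[np.abs(h-e[k]-.001)<.004]
    cc=f.mean(0);nf=np.linalg.svd(f-cc)[2][2];nf*=np.sign(nf[2]);print("floor n",nf.round(3),"lean",np.arccos(nf[2]).round(3),"yaw",np.arctan2(-nf[1],-nf[0]).round(3),"z at",cc.round(3))
    hh=(B-cc)@nf
    for nm,a,b,lo,hi in(("tall",-.37,-.28,.046,.06),("flat",-.2,-.1,.023,.034),("dome",-.28,-.2,.022,.05)):
        S=B[(hh>lo)&(hh<hi)&(B[:,1]>a)&(B[:,1]<b)];hs=(S-cc)@nf
        t=S.mean(0);print(nm,len(S),t.round(4),"h",np.median(hs).round(4),"foot",(t-nf*np.median(hs)).round(4))
        rect(S,nm)
E
```

```text
top table z 4.654551895744152e-05
bin 6499 [ 566.  -232.4] [182.7 306.6] ang 2.54 z [0.033 0.05  0.079]
chesttop 8325 [729.2 167.3] [251. 221.] ang 81.03 z [0.09  0.092 0.094]
panel 846 [486.8 204.7] [245.1  17.9] ang 81.04 z [0.079 0.082 0.084]
drawer floor 3211 [546.2 188.3] [231.3 138.8] ang 80.92 z [0.014 0.017 0.02 ]
floor n [-0.294 -0.013  0.956] lean 0.298 yaw 0.045 z at [ 0.553 -0.23   0.044]
tall 190 [ 0.503  -0.3344  0.0807] h 0.0513 foot [ 0.5181 -0.3337  0.0317]
tall 190 [ 503.3 -335.9] [36.3 32.9] ang 88.8 z [0.075 0.081 0.085]
flat 269 [ 0.5017 -0.1472  0.058 ] h 0.0274 foot [ 0.5098 -0.1469  0.0319]
flat 269 [ 501.8 -147.5] [44.3 40.7] ang 88.25 z [0.052 0.058 0.063]
dome 131 [ 0.5078 -0.246   0.062 ] h 0.031 foot [ 0.5169 -0.2456  0.0324]
dome 131 [ 550.  -246.2] [117.   29.8] ang 2.35 z [0.053 0.062 0.069]
scene table z 0.00034358667758993544
bin 7893 [ 544.1 -233.1] [146.1 306.7] ang 2.64 z [0.033 0.05  0.08 ]
chesttop 7242 [728.2 167.9] [254.3 221.8] ang 81.11 z [0.09  0.092 0.094]
panel 681 [486.2 205.3] [247.   22.2] ang 81.04 z [0.071 0.081 0.084]
drawer floor 892 [528.1 194.7] [229.6 123.8] ang 86.86 z [0.015 0.017 0.021]
floor n [-0.287 -0.014  0.958] lean 0.292 yaw 0.049 z at [ 0.553 -0.247  0.044]
tall 196 [ 0.5068 -0.3366  0.082 ] h 0.0512 foot [ 0.5215 -0.3359  0.0329]
tall 196 [ 503.6 -335.8] [34.  34.8] ang 21.12 z [0.078 0.082 0.086]
flat 190 [ 0.5043 -0.1496  0.0593] h 0.0273 foot [ 0.5122 -0.1492  0.0331]
flat 190 [ 501.8 -147.8] [41.8 43.1] ang 58.69 z [0.054 0.06  0.064]
dome 139 [ 0.5109 -0.2504  0.0624] h 0.0294 foot [ 0.5194 -0.25    0.0343]
dome 139 [ 510.4 -249.8] [29.6 23.5] ang 65.82 z [0.056 0.063 0.068]
```

```bash
cat >> h.py <<'E'
def RT(yaw,lean=0):  # tool y = local y at yaw; tool z = -(leaning normal)
    n=np.array([-np.sin(lean)*np.cos(yaw),-np.sin(lean)*np.sin(yaw),np.cos(lean)])
    y=np.array([-np.sin(yaw),np.cos(yaw),0]);return np.column_stack([np.cross(y,-n),y,-n]),n
def rel(p0,R0,tg):
    for p,Rt in tg:
        s=R0.T@(np.array(p)-p0)/.25;t=R.from_matrix(R0.T@Rt).as_rotvec()/(np.pi/2)
        print(np.round(s,4).tolist(),np.round(t,4).tolist(),"mm",round(np.linalg.norm(s)*250),"deg",round(np.linalg.norm(t)*90,1))
def now():
    o=r.get_obs();return o["tcp_pos"],R.from_rotvec(o["orientation"]).as_matrix()
RB,nB=RT(.045,.30);RC,_=RT(-.1565)
tall=np.array([.5189,-.3353,.0316]);flat=np.array([.5103,-.1471,.032])
E
python3 - <<'E'
from h import *
p,R0=now()
seq=[((.47,.42,.25),RB),((.6,.18,.25),RB),((.6,-.06,.25),RB),((.52,-.27,.22),RB),(tall+nB*.116,RB),(tall+nB*.036,RB)]
for t in seq: rel(p,R0,[t]);p,R0=np.array(t[0]),t[1]
# drawer in chest frame
ct=np.array([.7287,.1676]);c,s=np.cos(-.1565),np.sin(-.1565);X=np.array([c,s]);Y=np.array([-s,c])
org=ct-.2*X
print("chest org",org,"panel ctr",X@(np.array([.4865,.205])-org),Y@(np.array([.4865,.205])-org))
E
```

```text
[-1.0824, -0.4229, -0.1292] [-0.0423, -0.1879, -0.2797] mm 292 deg 30.6
[-0.455, -0.9824, 0.1408] [0.0, 0.0, 0.0] mm 273 deg 0.0
[0.0413, -0.959, -0.0128] [0.0, 0.0, 0.0] mm 240 deg 0.0
[0.377, -0.8248, 0.009] [0.0, 0.0, 0.0] mm 227 deg 0.0
[0.2381, -0.2607, 0.2512] [0.0, 0.0, 0.0] mm 108 deg 0.0
[0.0, 0.0, 0.32] [0.0, 0.0, 0.0] mm 80 deg 0.0
chest org [0.53114423 0.19877239] panel ctr -0.04506927392012786 -0.0008068334780746123
```

Emit:
servo_tool(commands=[[[-0.95, -0.37, -0.12], [-0.0423, -0.1879, -0.2797]], [[-0.95, -0.37, -0.12], [-0.0423, -0.1879, -0.2797]], [[-0.95, -0.37, -0.12], [-0.0423, -0.1879, -0.2797]], [[-0.95, -0.37, -0.12], [-0.0423, -0.1879, -0.2797]], [[-0.95, -0.37, -0.12], [-0.0423, -0.1879, -0.2797]], [[-0.95, -0.37, -0.12], [-0.0423, -0.1879, -0.2797]], [[-0.95, -0.37, -0.12], [-0.0423, -0.1879, -0.2797]]], claw=0.3, squeeze=25)

```text
clock: 3.0
tcp_pos: [0.4465, 0.4432, 0.2484]
orientation: [-0.057, 2.84, 0.01]
contact_force: [-0.1, 0.4, 0.3]
grip_width: 0.0597
gripper_force: 0.0
```

Emit:
servo_tool(commands=[[[-0.5, -0.98, 0.14], [0, 0, 0]], [[-0.5, -0.98, 0.14], [0, 0, 0]], [[-0.5, -0.98, 0.14], [0, 0, 0]], [[-0.5, -0.98, 0.14], [0, 0, 0]], [[-0.5, -0.98, 0.14], [0, 0, 0]], [[-0.5, -0.98, 0.14], [0, 0, 0]]])

```text
clock: 3.6
tcp_pos: [0.5865, 0.2036, 0.2513]
orientation: [-0.061, 2.841, 0.009]
contact_force: [0.4, 0.1, 0.1]
grip_width: 0.0594
gripper_force: 0.0
```

Emit:
servo_tool(commands=[[[0.04, -0.96, 0], [0, 0, 0]], [[0.04, -0.96, 0], [0, 0, 0]], [[0.04, -0.96, 0], [0, 0, 0]], [[0.04, -0.96, 0], [0, 0, 0]], [[0.04, -0.96, 0], [0, 0, 0]]])

```text
clock: 4.1
tcp_pos: [0.5865, -0.0348, 0.2483]
orientation: [-0.065, 2.841, 0.01]
contact_force: [-0.1, 0.1, -0.0]
grip_width: 0.0597
gripper_force: 0.0
```

Emit:
servo_tool(commands=[[[0.38, -0.82, 0], [0, 0, 0]], [[0.38, -0.82, 0], [0, 0, 0]], [[0.38, -0.82, 0], [0, 0, 0]], [[0.38, -0.82, 0], [0, 0, 0]], [[0.38, -0.82, 0], [0, 0, 0]], [[0.38, -0.82, 0], [0, 0, 0]]])

```text
clock: 4.7
tcp_pos: [0.5039, -0.2457, 0.2197]
orientation: [-0.057, 2.842, 0.008]
contact_force: [0.2, -0.3, -0.8]
grip_width: 0.0598
gripper_force: 0.0
```

```bash
python3 - <<'E'
from h import *
o=r.get_obs();print(o["clock"],o["tcp_pos"],o["joints"].round(2),o["grip_width"],o["contact_force"])
p,R0=now();rel(p,R0,[(tall+nB*.116,RB),(tall+nB*.036,RB)])
E
```

```text
4.7 [ 0.5039024  -0.24567368  0.21967488] [ 0.05  0.16  0.42  2.06 -0.32  0.7   2.29] 0.05978348436030091 [ 0.2414555  -0.31982265 -0.8275015 ]
[0.1786, -0.3612, 0.2684] [-0.0011, -0.0005, -0.0028] mm 121 deg 0.3
[0.1784, -0.3606, 0.5884] [-0.0011, -0.0005, -0.0028] mm 178 deg 0.3
```

Emit:
servo_tool(commands=[[[0.18, -0.36, 0.27], [0, 0, 0]], [[0.18, -0.36, 0.27], [0, 0, 0]], [[0.18, -0.36, 0.27], [0, 0, 0]], [[0.18, -0.36, 0.27], [0, 0, 0]], [[0.18, -0.36, 0.27], [0, 0, 0]]])

```text
clock: 5.2
tcp_pos: [0.4875, -0.3319, 0.1421]
orientation: [-0.067, 2.841, 0.012]
contact_force: [0.5, 0.3, 0.7]
grip_width: 0.0598
gripper_force: 0.0
```

```bash
python3 - <<'E'
from h import *
p,R0=now();rel(p,R0,[(tall+nB*.036,RB)])
q,d=r.grab_frame("top");a=q[190:260,380:480,::-1]
m,d2=r.grab_frame("scene");b=m[190:310,100:260,::-1]
cv2.imwrite("pics/a1.png",np.hstack([cv2.resize(a,(571,400),interpolation=2)[:, 120:520],cv2.resize(b,(400,400),interpolation=2)]))
E
```

```text
[0.0112, -0.02, 0.3154] [0.0013, -0.0002, 0.0012] mm 79 deg 0.2
```

View pics/a1.png

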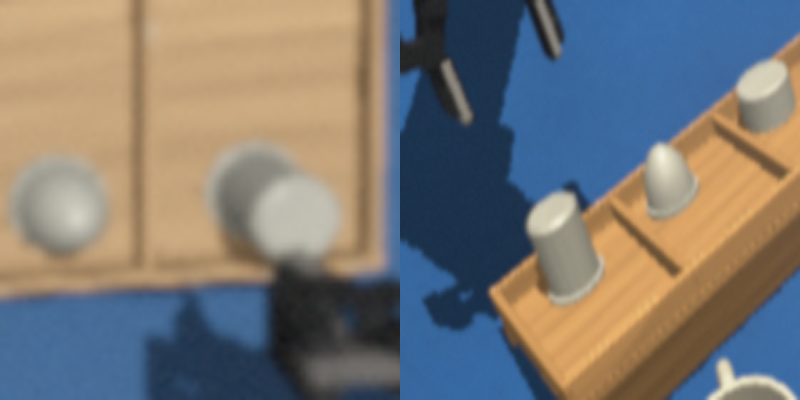

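The top crop shows the domed capsule (60,205) and the tall one (295,215 at its top), with the gripper above and in front of the tall one. Nothing has been disturbed, so I'll descend and grip.

Emit:
servo_tool(commands=[[[0.011, -0.02, 0.1], [0, 0, 0]], [[0.011, -0.02, 0.2], [0, 0, 0]], [[0.011, -0.02, 0.26], [0, 0, 0]], [[0.011, -0.02, 0.3], [0, 0, 0]], [[0.011, -0.02, 0.315], [0, 0, 0]], [[0.011, -0.02, 0.315], [0, 0, 0]], [[0.011, -0.02, 0.315], [0, 0, 0]]])

```text
clock: 6.0
tcp_pos: [0.5071, -0.3383, 0.0671]
orientation: [-0.064, 2.84, 0.009]
contact_force: [0.3, -0.1, 0.5]
grip_width: 0.06
gripper_force: 0.0
```

Emit:
servo_tool(commands=[[[0, 0, 0], [0, 0, 0]], [[0, 0, 0], [0, 0, 0]], [[0, 0, 0], [0, 0, 0]], [[0, 0, 0], [0, 0, 0]], [[0, 0, 0], [0, 0, 0]], [[0, 0, 0], [0, 0, 0]]], claw=0.75, squeeze=25)

```text
clock: 6.6
tcp_pos: [0.507, -0.3415, 0.0686]
orientation: [-0.06, 2.838, 0.003]
contact_force: [-5.5, -3.6, 12.9]
grip_width: 0.0214
gripper_force: 7.0
```

```bash
python3 - <<'E'
from h import *
q,d=r.grab_frame("top");a=q[190:260,380:480,::-1]
m,d2=r.grab_frame("scene");b=m[190:310,100:260,::-1]
cv2.imwrite("pics/a2.png",np.hstack([cv2.resize(a,(571,400),interpolation=2)[:, 120:520],cv2.resize(b,(400,400),interpolation=2)]))
E
```

```text
(no output)
```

View pics/a2.png

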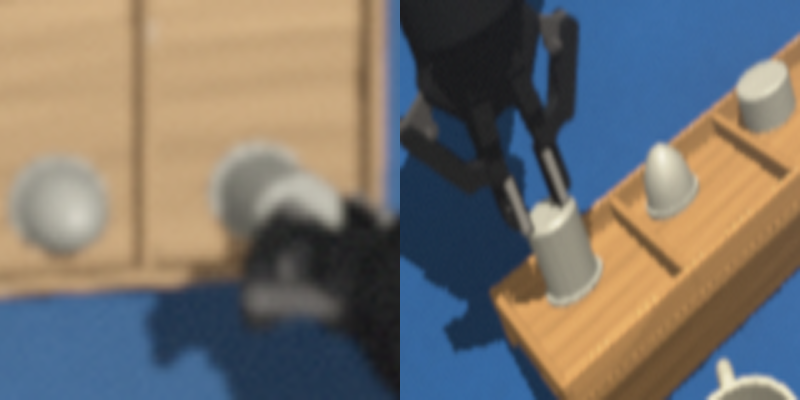

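The fingers sit at the capsule's top, probably on its robot side, rather than around it. I'll measure both in the depth cloud.

```bash
python3 - <<'E'
from h import *
for c in("top","scene"):
    q,d=r.grab_frame(c);np.save(c+"d2.npy",d)
    P=cloud(c,d);C=q[d>0].astype(int)
    p,R0=now()
    L=(P-p)@R0  # tool frame
    m=(np.abs(L)<[.05,.06,.06]).all(1)&(P[:,2]>.03)
    L=L[m]*1000;C=C[m];sat=C.max(1)-C.min(1);br=C.mean(1)
    K=(br<75)
    for lo in range(-60,40,10):
        s=L[K&(L[:,2]>=lo)&(L[:,2]<lo+10)]
        if len(s):print(c,"dark z",lo,len(s),"x",np.percentile(s[:,0],[5,50,95]).round(),"y",np.percentile(s[:,1],[5,50,95]).round())
    G=(br>90)&(sat<45)
    for lo in range(-60,50,10):
        s=L[G&(L[:,2]>=lo)&(L[:,2]<lo+10)]
        if len(s):print(c,"grey z",lo,len(s),"x",np.percentile(s[:,0],[5,50,95]).round(),"y",np.percentile(s[:,1],[5,50,95]).round())
print(r.get_obs()["tcp_pos"],r.get_obs()["contact_force"])
E
```

```text
top dark z -60 13 x [-13.  -8.  -4.] y [-19. -12.  25.]
top dark z -50 10 x [-10.  -7.  -4.] y [-11. -10.  22.]
top dark z -40 15 x [-10.  -7.  -3.] y [-11. -10.  24.]
top dark z -30 7 x [-10.  -5.  -2.] y [-11. -10.  22.]
top dark z 20 2 x [34. 35. 36.] y [19. 25. 30.]
top grey z -60 3 x [-13. -12. -12.] y [-14. -13.  14.]
top grey z -50 6 x [-12. -11.  -9.] y [-15.  -1.  16.]
top grey z -40 8 x [-12. -11.  -8.] y [-20.  13.  17.]
top grey z -30 12 x [-11. -11.  -7.] y [-16.  15.  25.]
top grey z -20 73 x [-17. -10.   0.] y [-11.   2.  20.]
top grey z -10 26 x [-18. -12.   0.] y [ 2. 19. 23.]
top grey z 0 23 x [-18. -11.   6.] y [ 3. 19. 23.]
top grey z 10 28 x [-17. -12.   7.] y [ 2. 19. 23.]
top grey z 20 37 x [-17.  -3.  17.] y [-45.  16.  26.]
top grey z 30 59 x [-20. -11.   7.] y [-28.  13.  24.]
top grey z 40 2 x [-15. -14. -13.] y [-12.   2.  15.]
scene dark z -60 93 x [-13.  -8.   5.] y [-30.  12.  29.]
scene dark z -50 57 x [-10.  -6.   7.] y [-23. -10.  24.]
scene dark z -40 54 x [-10.  -6.   7.] y [-24.  11.  24.]
scene dark z -30 43 x [-9. -6.  7.] y [-23.  11.  23.]
scene dark z -20 6 x [-1.  6. 10.] y [11. 11. 12.]
scene dark z 20 17 x [32. 34. 36.] y [-45. -32. -20.]
scene grey z -60 6 x [-11. -10.  -9.] y [-16.   0.  16.]
scene grey z -50 31 x [-12. -11.  -8.] y [-17. -13.  17.]
scene grey z -40 33 x [-12. -10.  -8.] y [-16. -12.  17.]
scene grey z -30 35 x [-12. -10.  -8.] y [-17. -12.  17.]
scene grey z -20 147 x [-16.  -8.  13.] y [-12.   2.  17.]
scene grey z -10 100 x [-18. -15.  -5.] y [-12.   2.  20.]
scene grey z 0 106 x [-18. -14.  -4.] y [-13.   1.  19.]
scene grey z 10 97 x [-18. -14.  -3.] y [-13.   0.  18.]
scene grey z 20 97 x [-18. -13.  34.] y [-13.   1.  33.]
scene grey z 30 97 x [-20. -14.   1.] y [-15.  -1.  20.]
[ 0.50699721 -0.34137077  0.06860251] [-5.763227   -3.82188285 12.87078779]
```

The fingertips end about 19 mm behind the reported TCP, so they are resting on the capsule top. I'll open, rise and measure the tip offset in the clear.

Emit:
servo_tool(commands=[[[0, 0, -0.02], [0, 0, 0]], [[0, 0, -0.04], [0, 0, 0]], [[0, 0, -0.08], [0, 0, 0]], [[0, 0, -0.16], [0, 0, 0]], [[0, 0, -0.24], [0, 0, 0]], [[0, 0, -0.24], [0, 0, 0]], [[0, 0, -0.24], [0, 0, 0]]], claw=0.3)

```text
clock: 7.5
tcp_pos: [0.4894, -0.3385, 0.1241]
orientation: [-0.064, 2.84, 0.009]
contact_force: [-0.5, -0.5, -0.1]
grip_width: 0.0598
gripper_force: 0.0
```

```bash
python3 - <<'E'
from h import *
print({k:np.round(v,4) for k,v in r.get_obs().items() if k in("tcp_pos","grip_width","contact_force","clock")})
for c in("top","scene"):
    q,d=r.grab_frame(c);P=cloud(c,d);C=q[d>0].astype(int);p,R0=now()
    L=(P-p)@R0*1000
    m=(np.abs(L[:,0])<60)&(np.abs(L[:,1])<70)&(L[:,2]>-150)&(L[:,2]<40)
    L=L[m]
    for lo in range(-110,40,10):
        s=L[(L[:,2]>=lo)&(L[:,2]<lo+10)]
        if len(s):print(c,"z",lo,len(s),"x",np.percentile(s[:,0],[2,50,98]).round(),"y",np.percentile(s[:,1],[2,50,98]).round())
    # capsule top
    S=P[(P[:,0]>.47)&(P[:,0]<.55)&(P[:,1]>-.375)&(P[:,1]<-.29)];h=(S-tall)@nB
    T=S[(h>.044)&(h<.058)];rect(T,"tall top");print(np.median((T-tall)@nB))
E
```

```text
{'clock': np.float64(7.5), 'tcp_pos': array([ 0.4894, -0.3385,  0.1241]), 'contact_force': array([-0.4715, -0.4577, -0.0547]), 'grip_width': np.float64(0.0598)}
top z -110 70 x [-19. -12.   9.] y [-66.  27.  67.]
top z -100 59 x [-18. -13.   9.] y [-63.  32.  66.]
top z -90 102 x [-18.  -9.   8.] y [-62.  33.  64.]
top z -80 62 x [-14. -11.   9.] y [-60.  42.  62.]
top z -70 32 x [-14. -12.   6.] y [-53.  36.  60.]
top z -60 20 x [-12.  -8.  -4.] y [-34. -31.  42.]
top z -50 35 x [-12.  -8.   0.] y [-36. -29.  43.]
top z -40 38 x [-12.  -7.   6.] y [-37. -30.  43.]
top z -30 33 x [-12.  -7.   6.] y [-35. -30.  42.]
top z -20 2 x [-6.  1.  8.] y [-29.   2.  34.]
tall top 171 [ 503.8 -338.5] [36.  31.9] ang 82.28 z [0.076 0.081 0.085]
0.05193651533721437
scene z -110 359 x [-19. -11.  -1.] y [-65.  -2.  65.]
scene z -100 347 x [-18. -12.  13.] y [-64.  -3.  63.]
scene z -90 270 x [-18. -12.  11.] y [-62. -23.  62.]
scene z -80 277 x [-14. -11.  10.] y [-61. -29.  61.]
scene z -70 171 x [-14. -11.   5.] y [-58. -31.  59.]
scene z -60 105 x [-13.  -8.   8.] y [-43.  31.  43.]
scene z -50 109 x [-12.  -8.   7.] y [-43. -30.  43.]
scene z -40 106 x [-13.  -8.   6.] y [-43. -30.  43.]
scene z -30 69 x [-12.  -9.   8.] y [-41.  31.  42.]
tall top 227 [ 502.9 -338.6] [34.7 35.7] ang 59.44 z [0.076 0.081 0.085]
0.052127296546596584
```

With a 60 mm opening the tips lie about 21 mm behind the reported TCP, with the pads at z of -60 to -22. I'll use this measured offset from now on. The tall capsule shifted about 2.5 mm and still stands.

```bash
sed -i 's/^tall=.*/tall=np.array([.5186,-.3378,.0316]);flat=np.array([.5103,-.1471,.032]);TIP=-.021/' h.py
python3 - <<'E'
from h import *
p,R0=now();rel(p,R0,[(tall+nB*(.015+TIP),RB)])
E
```

```text
[-0.0049, -0.0046, 0.4083] [0.0006, -0.0004, 0.0002] mm 102 deg 0.1
```

Emit:
servo_tool(commands=[[[-0.005, -0.005, 0.12], [0, 0, 0]], [[-0.005, -0.005, 0.22], [0, 0, 0]], [[-0.005, -0.005, 0.3], [0, 0, 0]], [[-0.005, -0.005, 0.36], [0, 0, 0]], [[-0.005, -0.005, 0.395], [0, 0, 0]], [[-0.005, -0.005, 0.408], [0, 0, 0]], [[-0.005, -0.005, 0.408], [0, 0, 0]]])

```text
clock: 8.3
tcp_pos: [0.5204, -0.3387, 0.0265]
orientation: [-0.063, 2.841, 0.01]
contact_force: [-0.4, -0.3, 0.2]
grip_width: 0.06
gripper_force: 0.0
```

Emit:
servo_tool(commands=[[[0, 0, 0], [0, 0, 0]], [[0, 0, 0], [0, 0, 0]], [[0, 0, 0], [0, 0, 0]], [[0, 0, 0], [0, 0, 0]], [[0, 0, 0], [0, 0, 0]], [[0, 0, 0], [0, 0, 0]]], claw=0.75)

```text
clock: 8.9
tcp_pos: [0.5208, -0.3391, 0.0275]
orientation: [-0.063, 2.84, 0.008]
contact_force: [-2.9, 0.8, 7.1]
grip_width: 0.0377
gripper_force: 25.4
```

Gripped at 37.7 mm. I'll lift and carry it.

```bash
cat >> h.py <<'E'
Lp=np.array([.5633,.2490]);Rp=np.array([.5463,.1412])
E
python3 - <<'E'
from h import *
p,R0=now()
for t in [(p+nB*.12,RB),((.53,-.11,.15),RB),((.56,.10,.15),RC),((*Lp,.13),RC),((*Lp,.0145),RC)]: rel(p,R0,[t]);p,R0=np.array(t[0]),t[1]
E
```

```text
[-0.0006, -0.0004, -0.48] [-0.0006, 0.0008, -0.0001] mm 120 deg 0.1
[-0.2193, 0.9139, 0.0352] [0.0, 0.0, 0.0] mm 235 deg 0.0
[-0.1506, 0.8338, 0.0466] [0.0192, 0.1903, 0.1273] mm 212 deg 20.7
[0.0799, 0.5908, 0.08] [0.0, 0.0, 0.0] mm 150 deg 0.0
[0.0, 0.0, 0.462] [0.0, 0.0, 0.0] mm 116 deg 0.0
```

Emit:
servo_tool(commands=[[[0, 0, -0.06], [0, 0, 0]], [[0, 0, -0.16], [0, 0, 0]], [[0, 0, -0.3], [0, 0, 0]], [[0, 0, -0.42], [0, 0, 0]], [[0, 0, -0.48], [0, 0, 0]], [[0, 0, -0.48], [0, 0, 0]]])

```text
clock: 9.5
tcp_pos: [0.4856, -0.3411, 0.1437]
orientation: [-0.063, 2.837, 0.007]
contact_force: [-0.0, -0.6, -0.5]
grip_width: 0.0374
gripper_force: 25.3
```

Emit:
servo_tool(commands=[[[-0.04, 0.1, 0], [0, 0, 0]], [[-0.1, 0.3, 0.02], [0, 0, 0]], [[-0.15, 0.5, 0.03], [0, 0, 0]], [[-0.18, 0.7, 0.035], [0, 0, 0]], [[-0.22, 0.91, 0.035], [0, 0, 0]], [[-0.22, 0.91, 0.035], [0, 0, 0]]])

```text
clock: 10.1
tcp_pos: [0.5302, -0.1021, 0.1477]
orientation: [-0.08, 2.843, 0.015]
contact_force: [-0.9, -0.3, 0.4]
grip_width: 0.0377
gripper_force: 25.3
```

Emit:
servo_tool(commands=[[[-0.03, 0.15, 0.01], [0.004, 0.04, 0.027]], [[-0.06, 0.32, 0.02], [0.008, 0.08, 0.054]], [[-0.09, 0.5, 0.03], [0.012, 0.12, 0.08]], [[-0.12, 0.66, 0.04], [0.016, 0.16, 0.107]], [[-0.15, 0.8, 0.045], [0.019, 0.19, 0.127]], [[-0.15, 0.83, 0.045], [0.019, 0.19, 0.127]], [[-0.15, 0.83, 0.045], [0.019, 0.19, 0.127]]])

```text
clock: 10.8
tcp_pos: [0.5593, 0.1, 0.1479]
orientation: [-0.239, -3.131, 0.001]
contact_force: [-0.5, -0.4, -0.8]
grip_width: 0.0375
gripper_force: 25.4
```

```bash
python3 - <<'E'
from h import *
p,R0=now();print(p,r.get_obs()["grip_width"]);rel(p,R0,[((*Lp,.13),RC)])
E
```

```text
[0.55933576 0.10002402 0.14785085] 0.037483045770036034
[0.0748, 0.5914, 0.0712] [-0.0003, -0.0008, 0.0025] mm 150 deg 0.2
```

Emit:
servo_tool(commands=[[[0.02, 0.15, 0], [0, 0, 0]], [[0.04, 0.32, 0], [0, 0, 0]], [[0.06, 0.47, 0], [0, 0, 0]], [[0.075, 0.57, 0.03], [0, 0, 0]], [[0.075, 0.591, 0.07], [0, 0, 0]], [[0.075, 0.591, 0.07], [0, 0, 0]], [[0.075, 0.591, 0.07], [0, 0, 0]]])

```text
clock: 11.5
tcp_pos: [0.5642, 0.244, 0.1315]
orientation: [-0.25, -3.131, 0.003]
contact_force: [1.6, -0.1, -0.2]
grip_width: 0.0374
gripper_force: 25.4
```

```bash
python3 - <<'E'
from h import *
p,R0=now();print(p);rel(p,R0,[((*Lp,.0145),RC)])
q,d=r.grab_frame("top");m,d2=r.grab_frame("scene")
for c,dd in(("top",d),("scene",d2)):
    P=cloud(c,dd);L=(P-p)@R0*1000
    S=L[(np.abs(L[:,0])<30)&(np.abs(L[:,1])<26)&(L[:,2]>-35)&(L[:,2]<25)]
    print(c,len(S),"x",np.percentile(S[:,0],[2,50,98]),"y",np.percentile(S[:,1],[2,50,98]),"z",np.percentile(S[:,2],[2,50,98]))
a=q[190:260,180:280,::-1];b=m[90:210,300:460,::-1]
cv2.imwrite("pics/a3.png",np.hstack([cv2.resize(a,(457,320),interpolation=2),cv2.resize(b,(427,320),interpolation=2)])[:, :800])
E
```

```text
[0.56423704 0.24401852 0.13153536]
[0.0068, 0.0199, 0.4681] [-0.0011, -0.0, -0.0019] mm 117 deg 0.2
top 56 x [ 9.83753371 18.8498549  25.3646034 ] y [-25.39367725 -12.9035205    8.67976774] z [-34.6038752  -10.27240337  -4.37724788]
scene 184 x [-14.78003724 -10.13173785   7.923532  ] y [-24.96172645  -6.87865586  24.35243274] z [-34.09044677 -20.05240764  -5.64212681]
```

View pics/a3.png

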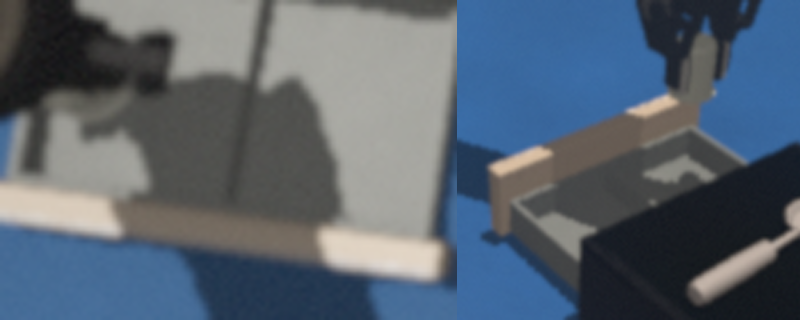

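The capsule hangs upright in the grip above the left compartment (right crop, 700,70), with its foot about 5 mm above the reported TCP as expected. I'll lower it.

Emit:
servo_tool(commands=[[[0.007, 0.02, 0.1], [0, 0, 0]], [[0.007, 0.02, 0.22], [0, 0, 0]], [[0.007, 0.02, 0.32], [0, 0, 0]], [[0.007, 0.02, 0.39], [0, 0, 0]], [[0.007, 0.02, 0.43], [0, 0, 0]], [[0.007, 0.02, 0.455], [0, 0, 0]], [[0.007, 0.02, 0.465], [0, 0, 0]], [[0.007, 0.02, 0.468], [0, 0, 0]], [[0.007, 0.02, 0.468], [0, 0, 0]], [[0.007, 0.02, 0.468], [0, 0, 0]]])

```text
clock: 12.6
tcp_pos: [0.5638, 0.2529, 0.0157]
orientation: [0.245, 3.13, 0.002]
contact_force: [-0.4, 0.4, -0.9]
grip_width: 0.0375
gripper_force: 25.4
```

Emit:
servo_tool(commands=[[[0, 0, 0.004], [0, 0, 0]], [[0, 0, 0.008], [0, 0, 0]], [[0, 0, 0.01], [0, 0, 0]], [[0, 0, 0.01], [0, 0, 0]]])

```text
clock: 13.0
tcp_pos: [0.5632, 0.2527, 0.0124]
orientation: [0.245, 3.132, 0.0]
contact_force: [-0.2, -0.1, -0.5]
grip_width: 0.0378
gripper_force: 25.4
```

Emit:
servo_tool(commands=[[[0, 0, 0.004], [0, 0, 0]], [[0, 0, 0.006], [0, 0, 0]], [[0, 0, 0.006], [0, 0, 0]]])

```text
clock: 13.3
tcp_pos: [0.5643, 0.2526, 0.0122]
orientation: [0.245, 3.13, 0.002]
contact_force: [-1.9, -1.6, 8.4]
grip_width: 0.0378
gripper_force: 26.1
```

Contact at 8 N. I'll release slowly and withdraw.

Emit:
servo_tool(commands=[[[0, 0, 0], [0, 0, 0]], [[0, 0, 0], [0, 0, 0]], [[0, 0, 0], [0, 0, 0]], [[0, 0, 0], [0, 0, 0]]], claw=0.35)

```text
clock: 13.7
tcp_pos: [0.5631, 0.2527, 0.0108]
orientation: [0.245, 3.132, 0.0]
contact_force: [-0.2, 0.3, -0.6]
grip_width: 0.0556
gripper_force: 0.0
```

Emit:
servo_tool(commands=[[[0, 0, -0.06], [0, 0, 0]], [[0, 0, -0.16], [0, 0, 0]], [[0, 0, -0.3], [0, 0, 0]], [[0, 0, -0.45], [0, 0, 0]], [[0, 0, -0.6], [0, 0, 0]], [[0, 0, -0.6], [0, 0, 0]], [[0, 0, -0.6], [0, 0, 0]]])

```text
clock: 14.4
tcp_pos: [0.5638, 0.253, 0.1628]
orientation: [0.245, 3.129, 0.004]
contact_force: [-0.8, 0.8, -0.9]
grip_width: 0.0555
gripper_force: 0.0
```

```bash
python3 - <<'E'
from h import *
p,R0=now();print(p,r.get_obs()["grip_width"])
q,d=r.grab_frame("scene");P=cloud("scene",d)
S=P[(np.hypot(P[:,0]-.563,P[:,1]-.252)<.045)&(P[:,2]>.055)&(P[:,2]<.078)]
if len(S): rect(S,"placed tall")
for t in [((.53,-.0,.16),RB),(flat+nB*(.10+TIP),RB)]: rel(p,R0,[t]);p,R0=np.array(t[0]),t[1]
E
```

```text
[0.56381313 0.25295939 0.16281675] 0.05550231527140734
placed tall 151 [562.6 251.3] [36.9 33.7] ang 45.89 z [0.057 0.068 0.071]
[-0.0237, -1.0206, 0.0087] [-0.0178, -0.1886, -0.1273] mm 255 deg 20.5
[0.2518, -0.5843, 0.142] [0.0, 0.0, 0.0] mm 163 deg 0.0
```

Standing upright: its top is near z = 0.069 at (0.563, 0.251). Next is the flat capsule.

Emit:
servo_tool(commands=[[[-0.02, -0.2, 0], [0, 0, 0]], [[-0.02, -0.4, 0], [-0.004, -0.04, -0.027]], [[-0.02, -0.6, 0], [-0.009, -0.09, -0.06]], [[-0.02, -0.8, 0], [-0.014, -0.14, -0.095]], [[-0.02, -1.0, 0], [-0.018, -0.188, -0.127]], [[-0.02, -1.0, 0], [-0.018, -0.188, -0.127]], [[-0.02, -1.0, 0], [-0.018, -0.188, -0.127]]])

```text
clock: 15.15
tcp_pos: [0.5276, 0.0034, 0.16]
orientation: [-0.059, 2.847, 0.007]
contact_force: [0.2, 0.1, 0.0]
grip_width: 0.0554
gripper_force: 0.0
```

Emit:
servo_tool(commands=[[[0.1, -0.2, 0.04], [0, 0, 0]], [[0.18, -0.4, 0.08], [0, 0, 0]], [[0.24, -0.55, 0.12], [0, 0, 0]], [[0.25, -0.59, 0.14], [0, 0, 0]], [[0.25, -0.59, 0.14], [0, 0, 0]], [[0.25, -0.59, 0.14], [0, 0, 0]]], claw=0.3)

```text
clock: 15.75
tcp_pos: [0.4872, -0.1435, 0.1089]
orientation: [-0.066, 2.845, 0.009]
contact_force: [0.3, 0.2, 0.8]
grip_width: 0.0601
gripper_force: 0.0
```

```bash
python3 - <<'E'
from h import *
p,R0=now();print(p,r.get_obs()["grip_width"]);rel(p,R0,[(flat+nB*(.017+TIP),RB)])
E
```

```text
[ 0.48716246 -0.14348801  0.10889775] 0.06007742325636842
[0.0017, -0.0185, 0.337] [-0.0002, -0.0028, 0.0007] mm 84 deg 0.3
```

Emit:
servo_tool(commands=[[[0.002, -0.018, 0.1], [0, 0, 0]], [[0.002, -0.018, 0.2], [0, 0, 0]], [[0.002, -0.018, 0.27], [0, 0, 0]], [[0.002, -0.018, 0.31], [0, 0, 0]], [[0.002, -0.018, 0.33], [0, 0, 0]], [[0.002, -0.018, 0.337], [0, 0, 0]], [[0.002, -0.018, 0.337], [0, 0, 0]]])

```text
clock: 16.45
tcp_pos: [0.5114, -0.1472, 0.0289]
orientation: [-0.066, 2.844, 0.008]
contact_force: [-0.1, -0.3, -0.4]
grip_width: 0.0596
gripper_force: 0.0
```

```bash
python3 - <<'E'
from h import *
p,R0=now();rel(p,R0,[(flat+nB*(.017+TIP),RB)])
for c in("scene","top"):
    q,d=r.grab_frame(c);P=cloud(c,d);L=(P-p)@R0*1000
    for lo in range(-45,0,6):
        s=L[(np.abs(L[:,0])<14)&(np.abs(L[:,1])<50)&(L[:,2]>=lo)&(L[:,2]<lo+6)]
        if len(s):print(c,"z",lo,len(s),"y",np.percentile(s[:,1],[2,25,50,75,98]).round())
    h=(P-flat)@nB;T=P[(h>.023)&(h<.032)&(np.hypot(P[:,0]-.502,P[:,1]+.1475)<.028)]
    rect(T,c)
E
```

```text
[0.0005, 0.0006, 0.003] [-0.0004, -0.0017, 0.0011] mm 1 deg 0.2
scene z -45 44 y [-43. -37.  -1.  31.  42.]
scene z -39 50 y [-43. -38.  -1.  32.  44.]
scene z -33 171 y [-42. -18.  -2.  12.  39.]
scene z -27 47 y [-39. -22. -17.  31.  38.]
scene z -21 43 y [-40. -38. -32. -20.  31.]
scene z -15 30 y [-40. -40. -22. -20.   0.]
scene z -9 118 y [-49. -40. -19.  35.  49.]
scene z -3 23 y [-45. -20.  30.  38.  45.]
scene 199 [ 502.8 -148.7] [42.8 43.3] ang 3.52 z [0.054 0.06  0.064]
top z -45 9 y [-36. -32.  33.  41.  43.]
top z -39 13 y [-39. -14.   8.  35.  42.]
top z -33 87 y [-34.  -7.   2.  10.  36.]
top z -27 10 y [-21.  19.  21.  33.  38.]
top z -21 6 y [-39. -36.  -9.  19.  22.]
top z -15 6 y [-40. -37.  -8.  21.  22.]
top z -9 46 y [-50. -30.  21.  41.  48.]
top z -3 64 y [-47. -27.  25.  38.  48.]
top 115 [ 511.4 -146.3] [40.8 21.5] ang 88.35 z [0.057 0.061 0.065]
```

Emit:
servo_tool(commands=[[[0, 0, 0.006], [0, 0, 0]], [[0, 0, 0.006], [0, 0, 0]], [[0, 0, 0.006], [0, 0, 0]], [[0, 0, 0.006], [0, 0, 0]], [[0, 0, 0.006], [0, 0, 0]], [[0, 0, 0.006], [0, 0, 0]]], claw=0.6, squeeze=25)

```text
clock: 17.15
tcp_pos: [0.5116, -0.1481, 0.028]
orientation: [-0.064, 2.843, 0.008]
contact_force: [-2.7, 0.9, 6.7]
grip_width: 0.0451
gripper_force: 24.4
```

Emit:
servo_tool(commands=[[[0, 0, -0.06], [0, 0, 0]], [[0, 0, -0.16], [0, 0, 0]], [[0, 0, -0.3], [0, 0, 0]], [[0, 0, -0.42], [0, 0, 0]], [[0, 0, -0.48], [0, 0, 0]], [[0, 0, -0.48], [0, 0, 0]]])

```text
clock: 17.75
tcp_pos: [0.477, -0.1497, 0.1441]
orientation: [-0.064, 2.84, 0.008]
contact_force: [0.5, 0.1, 0.2]
grip_width: 0.0447
gripper_force: 26.0
```

```bash
python3 - <<'E'
from h import *
p,R0=now();print(p,r.get_obs()["grip_width"])
for c in("scene",):
    q,d=r.grab_frame(c);P=cloud(c,d);L=(P-p)@R0*1000
    S=L[(np.abs(L[:,0])<30)&(np.abs(L[:,1])<19)&(L[:,2]>-45)&(L[:,2]<25)]
    print(len(S),np.percentile(S,[2,25,50,75,98],axis=0).round(1).tolist())
for t in [((.54,.03,.15),RC),((*Rp,.13),RC)]: rel(p,R0,[t]);p,R0=np.array(t[0]),t[1]
E
```

```text
[ 0.47699093 -0.14968264  0.14405291] 0.04465824833737399
347 [[-21.4, -18.2, -33.1], [-18.8, -10.8, -32.1], [-15.5, -2.7, -24.9], [-8.4, 6.3, -15.0], [17.0, 17.5, -5.6]]
[-0.2784, 0.7067, 0.0608] [0.0186, 0.1912, 0.1272] mm 191 deg 20.7
[0.0444, 0.4433, 0.08] [0.0, 0.0, 0.0] mm 113 deg 0.0
```

The flat capsule is held, with its foot about 4.5 mm above the reported TCP. I'll carry it over.

Emit:
servo_tool(commands=[[[-0.05, 0.1, 0.01], [0, 0, 0]], [[-0.1, 0.25, 0.02], [0.004, 0.04, 0.027]], [[-0.17, 0.42, 0.04], [0.009, 0.09, 0.06]], [[-0.23, 0.57, 0.05], [0.014, 0.14, 0.095]], [[-0.28, 0.7, 0.06], [0.019, 0.191, 0.127]], [[-0.28, 0.7, 0.06], [0.019, 0.191, 0.127]], [[-0.28, 0.7, 0.06], [0.019, 0.191, 0.127]]])

```text
clock: 18.5
tcp_pos: [0.5395, 0.0293, 0.146]
orientation: [-0.24, -3.126, 0.004]
contact_force: [-0.6, -1.1, -0.2]
grip_width: 0.0446
gripper_force: 26.0
```

Emit:
servo_tool(commands=[[[0.01, 0.12, 0.02], [0, 0, 0]], [[0.02, 0.26, 0.04], [0, 0, 0]], [[0.04, 0.39, 0.06], [0, 0, 0]], [[0.044, 0.44, 0.08], [0, 0, 0]], [[0.044, 0.44, 0.08], [0, 0, 0]], [[0.044, 0.44, 0.08], [0, 0, 0]]])

```text
clock: 19.1
tcp_pos: [0.5454, 0.1363, 0.1274]
orientation: [-0.248, -3.127, 0.004]
contact_force: [0.2, -0.0, -0.5]
grip_width: 0.045
gripper_force: 26.0
```

```bash
python3 - <<'E'
from h import *
p,R0=now();print(p,r.get_obs()["grip_width"]);rel(p,R0,[((*Rp,.0145),RC)])
E
```

```text
[0.54537465 0.13626898 0.12741124] 0.044970040999522946
[-0.0026, 0.0213, 0.4516] [-0.0018, -0.0028, -0.0013] mm 113 deg 0.3
```

Emit:
servo_tool(commands=[[[0, 0.01, 0.1], [0, 0, 0]], [[0, 0.01, 0.22], [0, 0, 0]], [[0, 0.01, 0.31], [0, 0, 0]], [[0, 0.01, 0.38], [0, 0, 0]], [[0, 0.01, 0.42], [0, 0, 0]], [[0, 0.01, 0.44], [0, 0, 0]], [[0, 0.01, 0.449], [0, 0, 0]], [[0, 0.01, 0.452], [0, 0, 0]], [[0, 0.01, 0.452], [0, 0, 0]], [[0, 0.01, 0.452], [0, 0, 0]]])

```text
clock: 20.1
tcp_pos: [0.5461, 0.1413, 0.0153]
orientation: [-0.245, -3.129, 0.001]
contact_force: [-0.5, 0.5, -0.9]
grip_width: 0.0448
gripper_force: 26.0
```

Emit:
servo_tool(commands=[[[0, 0, 0.003], [0, 0, 0]], [[0, 0, 0.006], [0, 0, 0]], [[0, 0, 0.006], [0, 0, 0]]])

```text
clock: 20.4
tcp_pos: [0.5456, 0.1412, 0.0132]
orientation: [-0.245, -3.128, 0.002]
contact_force: [-0.2, -0.4, -0.2]
grip_width: 0.045
gripper_force: 26.0
```

Emit:
servo_tool(commands=[[[0, 0, 0.003], [0, 0, 0]], [[0, 0, 0.005], [0, 0, 0]], [[0, 0, 0.005], [0, 0, 0]]])

```text
clock: 20.7
tcp_pos: [0.5466, 0.141, 0.013]
orientation: [-0.246, -3.129, 0.001]
contact_force: [-0.9, -0.4, 7.9]
grip_width: 0.0448
gripper_force: 26.7
```

Contact on the floor. I'll release, withdraw and check both capsules.

Emit:
servo_tool(commands=[[[0, 0, 0], [0, 0, 0]], [[0, 0, 0], [0, 0, 0]], [[0, 0, 0], [0, 0, 0]], [[0, 0, 0], [0, 0, 0]]], claw=0.3)

```text
clock: 21.1
tcp_pos: [0.5455, 0.1411, 0.0118]
orientation: [-0.245, -3.128, 0.002]
contact_force: [0.6, 0.2, 1.1]
grip_width: 0.0597
gripper_force: 0.0
```

Emit:
servo_tool(commands=[[[0, 0, -0.06], [0, 0, 0]], [[0, 0, -0.16], [0, 0, 0]], [[0, 0, -0.3], [0, 0, 0]], [[0, 0, -0.45], [0, 0, 0]], [[0, 0, -0.55], [0, 0, 0]], [[0, 0, -0.55], [0, 0, 0]], [[0, 0, -0.55], [0, 0, 0]]])

```text
clock: 21.8
tcp_pos: [0.5464, 0.1414, 0.1504]
orientation: [-0.245, -3.129, 0.0]
contact_force: [-1.1, -0.2, -0.2]
grip_width: 0.0598
gripper_force: 0.0
```

```bash
cat >> h.py <<'E'
org=np.array([.5311,.1988]);X=np.array([np.cos(.1565),-np.sin(.1565)])
E
python3 - <<'E'
from h import *
p,R0=now();print(p)
for t in [((*(org-.106*X),.15),RC),((*(org-.106*X),.022),RC)]: rel(p,R0,[t]);p,R0=np.array(t[0]),t[1]
q,d=r.grab_frame("scene");P=cloud("scene",d)
for nm,c,lo,hi in(("tall",(.563,.251),.055,.078),("flat",Rp,.036,.055)):
    S=P[(np.hypot(*(P[:,:2]-c).T)<.04)&(P[:,2]>lo)&(P[:,2]<hi)]
    if len(S):rect(S,nm)
q2,_=r.grab_frame("top")
cv2.imwrite("pics/a4.png",np.hstack([cv2.resize(q[90:210,300:460,::-1],(427,320),interpolation=2),cv2.resize(q2[190:260,180:280,::-1],(370,320),interpolation=2)]))
E
```

```text
[0.54638531 0.14143559 0.15043569]
[0.5201, 0.2173, 0.0031] [-0.0002, -0.0018, 0.0002] mm 141 deg 0.2
[0.0, 0.0, 0.512] [0.0, 0.0, 0.0] mm 128 deg 0.0
tall 154 [562.  251.4] [35.2 35.4] ang 12.71 z [0.056 0.068 0.071]
flat 173 [544.6 140.8] [43.  41.5] ang 76.72 z [0.041 0.045 0.047]
```

View pics/a4.png

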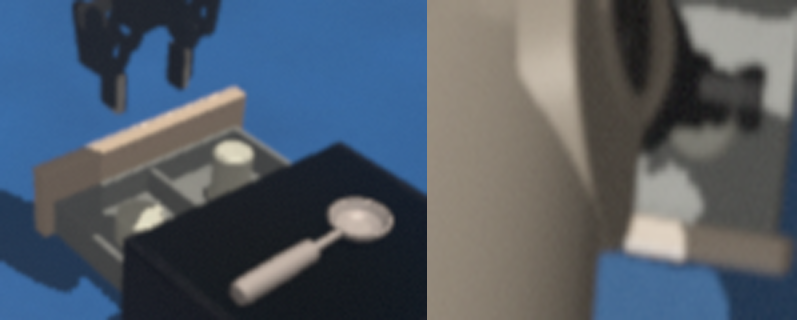

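Both capsules stand in their compartments: tall at (232,165) and flat at (145,215) in the left crop, with level tops at z = 0.069 and 0.045. I'll move in front of the panel with the gripper shut.

Emit:
servo_tool(commands=[[[0.15, 0.06, 0], [0, 0, 0]], [[0.3, 0.12, 0], [0, 0, 0]], [[0.42, 0.17, 0], [0, 0, 0]], [[0.5, 0.21, 0], [0, 0, 0]], [[0.52, 0.217, 0], [0, 0, 0]], [[0.52, 0.217, 0], [0, 0, 0]], [[0.52, 0.217, 0], [0, 0, 0]]], claw=1.0)

```text
clock: 22.6
tcp_pos: [0.427, 0.2142, 0.1497]
orientation: [-0.247, -3.128, 0.003]
contact_force: [0.6, -1.1, 1.6]
grip_width: 0.0001
gripper_force: 0.0
```

Emit:
servo_tool(commands=[[[0, 0, 0.1], [0, 0, 0]], [[0, 0, 0.22], [0, 0, 0]], [[0, 0, 0.34], [0, 0, 0]], [[0, 0, 0.44], [0, 0, 0]], [[0, 0, 0.5], [0, 0, 0]], [[0, 0, 0.512], [0, 0, 0]], [[0, 0, 0.512], [0, 0, 0]]])

```text
clock: 23.3
tcp_pos: [0.4264, 0.214, 0.0216]
orientation: [-0.248, -3.128, 0.004]
contact_force: [0.2, -1.2, -0.3]
grip_width: -0.0001
gripper_force: 0.0
```

```bash
python3 - <<'E'
from h import *
o=r.get_obs();print(o["clock"],o["joints"].round(2),o["contact_force"].round(1));p,R0=now();print(p,"chest x",X@(p[:2]-org))
for x in(-.066,.056,.060): rel(p,R0,[((*(org+x*X),.022),RC)])
q,d=r.grab_frame("scene");P=cloud("scene",d);L=(P-p)@R0*1000
S=L[(np.abs(L[:,0])<20)&(np.abs(L[:,1])<25)&(L[:,2]>-60)&(L[:,2]<20)];print(len(S),np.percentile(S,[1,50,99],axis=0).round())
E
```

```text
23.3 [-0.93  0.49  0.41  2.18 -0.38  0.53  1.19] [ 0.2 -1.2 -0.3]
[0.4264405  0.21395062 0.02162126] chest x -0.10574184910902795
[-0.159, 0.0056, -0.0022] [-0.0017, -0.0026, -0.001] mm 40 deg 0.3
[-0.6469, 0.0064, -0.0042] [-0.0017, -0.0026, -0.001] mm 162 deg 0.3
[-0.6629, 0.0064, -0.0042] [-0.0017, -0.0026, -0.001] mm 166 deg 0.3
118 [[-13. -16. -59.]
 [ -8.  -6. -41.]
 [  7.  14. -23.]]
```

Emit:
servo_tool(commands=[[[-0.05, 0, 0], [0, 0, 0]], [[-0.1, 0, 0], [0, 0, 0]], [[-0.13, 0, 0], [0, 0, 0]], [[-0.145, 0, 0], [0, 0, 0]], [[-0.155, 0, 0], [0, 0, 0]], [[-0.165, 0, 0], [0, 0, 0]], [[-0.175, 0, 0], [0, 0, 0]], [[-0.19, 0, 0], [0, 0, 0]], [[-0.205, 0, 0], [0, 0, 0]], [[-0.22, 0, 0], [0, 0, 0]], [[-0.238, 0, 0], [0, 0, 0]], [[-0.256, 0, 0], [0, 0, 0]], [[-0.274, 0, 0], [0, 0, 0]], [[-0.292, 0, 0], [0, 0, 0]], [[-0.31, 0, 0], [0, 0, 0]], [[-0.328, 0, 0], [0, 0, 0]], [[-0.346, 0, 0], [0, 0, 0]], [[-0.362, 0, 0], [0, 0, 0]], [[-0.372, 0, 0], [0, 0, 0]], [[-0.378, 0, 0], [0, 0, 0]]])

```text
clock: 25.35
tcp_pos: [0.5195, 0.2002, 0.0216]
orientation: [-0.245, -3.128, 0.002]
contact_force: [-2.2, 0.2, 1.1]
grip_width: 0.0004
gripper_force: 0.0
```

```bash
python3 - <<'E'
from h import *
q,d=r.grab_frame("scene");P=cloud("scene",d)
p,R0=now();print(p,"chest x",X@(p[:2]-org),r.get_obs()["contact_force"])
Y=np.array([-X[1],X[0]])
C=np.column_stack([(P[:,:2]-org)@X,(P[:,:2]-org)@Y,P[:,2]])
S=C[(np.abs(C[:,1])<.11)&(np.abs(C[:,1])>.03)&(C[:,0]<.075)&(C[:,0]>-.08)&(C[:,2]>.075)&(C[:,2]<.086)]
print("panel x",np.percentile(S[:,0],[2,50,98]))
rel(p,R0,[((*(org+.06*X),.022),RC)])
E
```

```text
[0.5197258  0.2001264  0.02166465] chest x -0.011441927339033516 [-0.55888476  0.51289405 -0.17051412]
panel x [0.0014535  0.0141769  0.02102965]
[-0.2858, 0.0019, -0.0023] [-0.0009, -0.0021, -0.0] mm 71 deg 0.2
```

Emit:
servo_tool(commands=[[[-0.008, 0, 0], [0, 0, 0]], [[-0.02, 0, 0], [0, 0, 0]], [[-0.036, 0, 0], [0, 0, 0]], [[-0.054, 0, 0], [0, 0, 0]], [[-0.072, 0, 0], [0, 0, 0]], [[-0.09, 0, 0], [0, 0, 0]], [[-0.108, 0, 0], [0, 0, 0]], [[-0.126, 0, 0], [0, 0, 0]], [[-0.144, 0, 0], [0, 0, 0]], [[-0.162, 0, 0], [0, 0, 0]], [[-0.18, 0, 0], [0, 0, 0]], [[-0.196, 0, 0], [0, 0, 0]], [[-0.21, 0, 0], [0, 0, 0]], [[-0.222, 0, 0], [0, 0, 0]], [[-0.232, 0, 0], [0, 0, 0]], [[-0.24, 0, 0], [0, 0, 0]], [[-0.247, 0, 0], [0, 0, 0]], [[-0.253, 0, 0], [0, 0, 0]], [[-0.258, 0, 0], [0, 0, 0]], [[-0.262, 0, 0], [0, 0, 0]]])

```text
clock: 27.4
tcp_pos: [0.5838, 0.19, 0.0213]
orientation: [-0.245, -3.128, 0.002]
contact_force: [-1.3, 0.6, 1.1]
grip_width: 0.0
gripper_force: 0.0
```

Emit:
servo_tool(commands=[[[-0.003, 0, 0], [0, 0, 0]], [[-0.006, 0, 0], [0, 0, 0]], [[-0.009, 0, 0], [0, 0, 0]], [[-0.012, 0, 0], [0, 0, 0]], [[-0.015, 0, 0], [0, 0, 0]], [[-0.018, 0, 0], [0, 0, 0]], [[-0.02, 0, 0], [0, 0, 0]], [[-0.02, 0, 0], [0, 0, 0]]])

```text
clock: 28.2
tcp_pos: [0.5886, 0.1893, 0.0212]
orientation: [-0.245, -3.128, 0.002]
contact_force: [-2.1, 0.0, 0.9]
grip_width: 0.0001
gripper_force: 0.0
```

Emit:
servo_tool(commands=[[[-0.002, 0, 0], [0, 0, 0]], [[-0.004, 0, 0], [0, 0, 0]], [[-0.006, 0, 0], [0, 0, 0]], [[-0.008, 0, 0], [0, 0, 0]], [[-0.008, 0, 0], [0, 0, 0]]])

```text
clock: 28.7
tcp_pos: [0.5884, 0.1893, 0.0207]
orientation: [-0.244, -3.124, 0.003]
contact_force: [-7.5, 0.4, 3.4]
grip_width: -0.0
gripper_force: 0.0
```

Emit:
servo_tool(commands=[[[-0.002, 0, 0], [0, 0, 0]], [[-0.004, 0, 0], [0, 0, 0]], [[-0.004, 0, 0], [0, 0, 0]]])

```text
clock: 29.0
tcp_pos: [0.5883, 0.1894, 0.0204]
orientation: [-0.243, -3.122, 0.003]
contact_force: [-10.5, 1.5, 4.3]
grip_width: -0.0003
gripper_force: 0.0
```

Emit:
servo_tool(commands=[[[0.02, 0, 0], [0, 0, 0]], [[0.08, 0, 0], [0, 0, 0]], [[0.2, 0, -0.05], [0, 0, 0]], [[0.3, 0, -0.2], [0, 0, 0]], [[0.4, 0, -0.4], [0, 0, 0]], [[0.4, 0, -0.5], [0, 0, 0]], [[0.4, 0, -0.5], [0, 0, 0]], [[0.4, 0, -0.5], [0, 0, 0]]])

```text
clock: 29.8
tcp_pos: [0.4945, 0.2049, 0.1475]
orientation: [-0.245, -3.131, -0.001]
contact_force: [0.6, 0.2, -0.4]
grip_width: 0.0002
gripper_force: 0.0
```

```bash
python3 - <<'E'
from h import *
q,d=r.grab_frame("scene");q2,d2=r.grab_frame("top");Y=np.array([-X[1],X[0]])
for c,dd in(("scene",d),("top",d2)):
    P=cloud(c,dd);C=np.column_stack([(P[:,:2]-org)@X,(P[:,:2]-org)@Y,P[:,2]])
    S=C[(np.abs(C[:,1])<.11)&(C[:,0]<.1)&(C[:,0]>.0)&(C[:,2]>.077)&(C[:,2]<.0855)]
    print(c,len(S),"panel x",np.percentile(S[:,0],[2,50,98]) if len(S) else "")
    S=P[(P[:,0]>.62)&(P[:,1]>.05)&(P[:,1]<.3)&(P[:,2]>.096)&(P[:,2]<.12)];print("spoon",S.mean(0).round(3) if len(S) else "")
cv2.imwrite("pics/a5.png",np.hstack([q[90:370,90:490,::-1],cv2.resize(q2[110:280,170:490,::-1],(400,280))]))
E
```

```text
scene 216 panel x [0.07027419 0.07572822 0.08082006]
spoon [0.726 0.149 0.105]
top 705 panel x [0.0722999  0.08107112 0.09007639]
spoon [0.726 0.157 0.105]
```

View pics/a5.png

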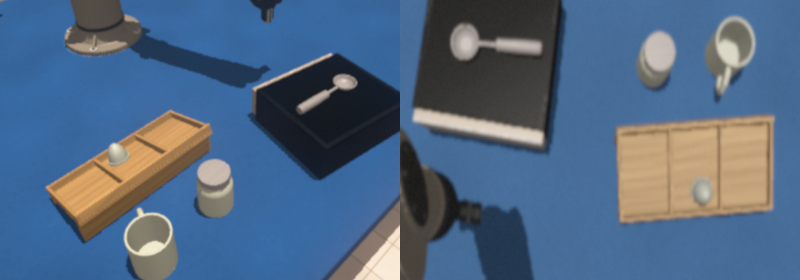

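The drawer is fully home: its outer face measures x = 0.072, as specified. The domed capsule, mug, jar and spoon look undisturbed, and the arm is clear.

```bash
python3 -c "
from bench import r
print(r.hand_in())"
```

```text
the job is handed in; nothing more can be done
None
```

The tall capsule is standing in the left compartment and the flat one in the right, and the drawer is pushed gently home; I handed the job in at about 30 s, with the first grasp on the tall capsule missing and shifting it about 2.5 mm before the second one held.

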